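# Index the bench table to bring the mouthpiece to the pointer

### The job

Index the round table to the stop at which the black mouthpiece, now in a seat beside the fixed pointer, stands at the pointer, and leave it clicked in there. Do not touch the mouthpiece or the oil bottle; both must stay standing upright in their seats. Let go of the table at the end.

Things in the scene. Friction and masses are not known exactly. Their poses are not given: they have to be found in the camera images.
- handle (a point): Centre of the dark wooden handle bar on the table's vertical turning axis; turns with the table. Bar level: 90 mm along point y, 16 along x, 24 high, top 176 mm above bench, on a 20 mm spindle. Turns both ways; sprung stops every 60 degrees. Leaving a stop takes about 0.2 N m; past half way the spring pulls on to the next stop and, once let go, the table centres itself there.
- work_spot (a point): Fixed point on the floor of the seat at the pointer (a small tip on a 70 mm metal post on the fixed base, just outside the disc), 85 mm from the axis, 38 mm above the bench. The table is a plain metal disc, 220 mm across, top at 38 mm, with six seats: collars 36 mm high, 35 mm clear, 85 mm from the axis, every 60 degrees. At each stop one seat is at the pointer; at first an empty one.
- mouthpiece: Black tapered mouthpiece of a wind instrument, 28 mm across, 92 mm tall (a pale band is hidden in the seat, 54 mm show above it); loose, standing upright in a seat next to the pointer, 60 degrees round on one side or the other (it varies), with about 4 mm play all round. Origin: centre of its underside; z up.
- oil_bottle: Small white bottle with a red needle spout, 33 mm across, 105 mm tall; loose, standing upright in the seat next to the pointer on the other side. Origin: centre of its underside; z up.
Not all that is in view belongs to the job. Of the things shaped like the mouthpiece, the black one is meant.

How it is judged (in metres and radians):
At the end, for the whole second after the job is handed in: The mouthpiece stands at rest in its seat at the pointer, its origin within 15 mm of the work spot seen from above; mouthpiece and oil bottle both stand upright (within 10 degrees) on the floor of their seats (origins less than 46 mm above the bench) (horizontal distance between mouthpiece and work_spot below 0.015 m and height (world z) of each of mouthpiece, oil_bottle below 0.046 m and angle between each of mouthpiece, oil_bottle's own z axis and vertical below 0.17 rad and linear speed of mouthpiece below 0.02 m/s); the robot touches nothing.
It fails at once if the robot touches the mouthpiece or the oil bottle (over 1 N) (contact force between any of the fingers, the arm and mouthpiece above 1 N or contact force between any of the fingers, the arm and oil_bottle above 1 N).
It fails at once if the mouthpiece or the oil bottle tips by more than 30 degrees (angle between any of mouthpiece, oil_bottle's own z axis and vertical above 0.52 rad).
It also fails if it takes over 32 s, if anything falls off the work surface, if the arm or the gripper's body presses on something with over 40 N, if the wrist force passes 120 N, or if a joint passes its speed limit or range.

### The arm

A 6-joint arm with a two-finger parallel gripper is mounted at the origin on a cart in front of the work surface, level with it; the furniture and walls round the work are solid. World frame = base frame: x ahead of the robot, y to its left, z up, the work surface at z = 0. Lengths are in mm, angles in rad, forces in N, time in s.
With the tool pointing down it reaches from about 350 to 775 mm from the base axis. Payload 7.3 kg.
Tool frame: the origin (TCP) lies at the very end of the fingers, on their centre line; the grasp point (between the pads) lies 19 mm behind it; x points along the fingers, z is the direction in which the jaws open and shut, and the axes are right-handed (so a half turn about x gives the same grasp; the last joint's range is limited). The gripper opens to 92 mm and grips with 3 to 60 N. Pads are 19 mm wide; open, the fingers measure 130 mm over their backs; the gripper's body (75 mm by 190 mm) begins 47 mm behind the grasp point.
Start: joints at [1.084, 0.342, 1.524, -0, 1.275, -0.146], TCP at [175.463, 494.831, 226.741] pointing down, gripper open.
Joint ranges: [-2.53, 2.53], [-0.77, 2.02], [0.04, 2.7], [-1, 4.14], [0.28, 2.66], [-3.11, 3.11]. Speed limits (rad/s): [2.57, 2.57, 3.14, 3.14, 3.14, 3.14].

### API

Orientations are given as [roll, pitch, yaw] about the fixed x, y, z axes, in that order (R = Rz(yaw) Ry(pitch) Rx(roll)).
In Python, from plant import * gives the robot as it stands.
- The arm moves only by the shell command python3 -m creep 'ROWS'. ROWS is JSON, a list of rows, each an object of numbers: "tx", "ty", "tz": the shift along the tool's x, y, z in cm; "wx", "wy", "wz": the turn, a rotation vector about the tool's x, y, z in rad; "gripper": the closure, from -1 (fully open) to 1 (shut). A call has 1 to 8 rows; each row is the pose to reach, as a shift and turn from the pose commanded when the call began, along the tool's axes at that moment; what a row does not reach only later rows make up. A row lasts 1/12 s, in which the tool goes at most 41.7 mm and 7.16 degrees, less where a joint would pass 70% of its speed; a pose out of reach is approached as far as the arm can. A call with a gripper value outside its range is refused whole. The fingers move at their own pace and stop on an object; the grip force is fixed at half the most. Time passes only in rows, so rows that repeat a pose let the fingers close. It gives the time, the measured TCP pose, the force and the opening at its end, in the units of the state.
- get_obs(): the state, without advancing time (a new reading comes with each control period).
- capture(name): name is "scene" or "top" or "wrist"; returns a dict with "frame" (400x640x3 uint8, red, green, blue), "z_map" (400x640 float32, mm along the optical axis (not along the pixel's ray), 0 where there is no reading), "vertical_fov" (degrees; the focal length in pixels is half the picture's height over the tangent of half this angle, whatever the lens; pixels are square), "cx", "cy" (the principal point, pixels), "xyz" and "rotation" of the camera in the world. Camera axes: x right, y down, z forward; pixel columns grow to the right and rows downward; lengths in mm; the calibration is good to about 2 mm. A picture is of the moment at which its call begins.
- close_job(): hands the job in, once; it reports no verdict.
The state is a dict: "time": time; "joint_positions": joint angles; "dq": joint speeds; "tau": joint torques, N m; "tool_pos": TCP position; "tcp_rot": TCP orientation; "contact_force": force on the tool from outside, world axes, zero at the start; "moment": the same for the moment, N m; "grip_width": finger opening in mm.
Only numpy, scipy, OpenCV 4.12 (cv2) and the standard library are available. Lean on these libraries where they do the work, as an engineer would, in place of code of your own. Each camera call takes 0.05 s, during which the arm holds its last target.

## Working session

There is one attempt and no reset: what is moved stays moved. The work goes in short steps, Python scripts to look and compute and a shell command to move; the robot and the scene stay as the last step left them, time stands still between calls to the robot, and variables do not carry over. Pictures are saved under pics/ and viewed, and the job is handed in when it is done.

```bash
mkdir -p pics; ls; python3 - <<'E'
from plant import *
import cv2,numpy as np
o=get_obs();print(o)
for n in ["scene","top"]:
    c=capture(n);cv2.imwrite(f"pics/{n}0.png",c["frame"][:,:,::-1]);print(n,{k:c[k] for k in c if k not in("frame","z_map")})
    np.savez(f"{n}0.npz",**c)
E
```

```text
pics
{'time': 0.0, 'joint_positions': array([ 1.08399930e+00,  3.42704451e-01,  1.52502728e+00,  1.74119715e-05,
        1.27537440e+00, -1.45961694e-01]), 'dq': array([ 0.00076577, -0.00019561,  0.00074076, -0.00061978, -0.00037574,
        0.00116448]), 'tau': array([ 8.71402572e-04, -4.31242096e+01, -2.44218671e+01,  7.17372377e-02,
        5.61437861e-02, -1.24230228e-04]), 'tool_pos': array([175.2580912 , 494.45479004, 226.05085514]), 'tcp_rot': array([ 2.98463027,  1.56928276, -2.06859913]), 'contact_force': array([-0.32809633, -0.10455431,  0.2622737 ]), 'moment': array([-0.05322911,  0.05910917,  0.03896751]), 'grip_width': 91.55429596311647}
scene {'vertical_fov': 46.96692409298158, 'cx': 321.88128046446764, 'cy': 200.51894686267812, 'xyz': array([  24.52573885, -501.35279469,  563.63370683]), 'rotation': array([-2.13004291,  0.01909398, -0.77317384])}
top {'vertical_fov': 56.76903474236232, 'cx': 321.79295749984664, 'cy': 199.32446585446525, 'xyz': array([452.0981372 ,  18.16556595, 978.94859047]), 'rotation': array([-3.05833081,  0.03090032, -1.56054815])}
```

View pics/scene0.png

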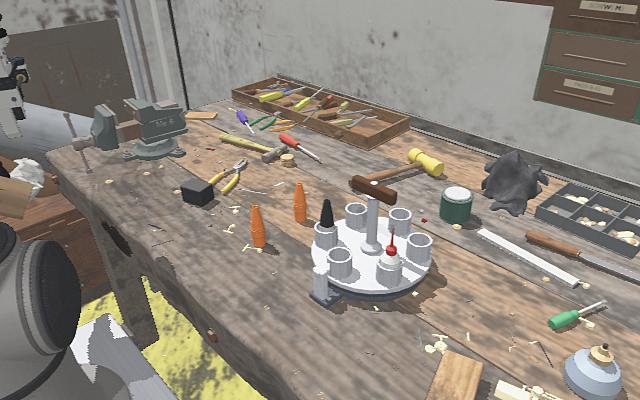

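View pics/top0.png

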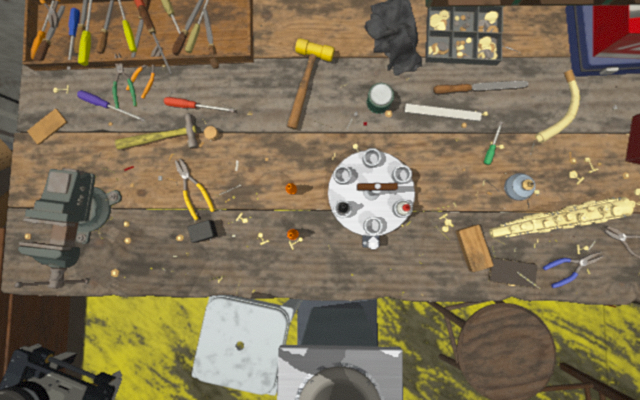

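The scene shows the disc around (370,250), with the black mouthpiece at (327,215), the bottle at (390,255) and the pointer post at (320,285). In the top view the disc centre is near (371,193), the wooden bar at (378,187), the mouthpiece at (343,208), the bottle at (405,208) and the pointer at (373,242). The mouthpiece has to turn counter-clockwise seen from above, +60° about z. Next I measure the bar and the collars.

```bash
cat > h.py <<'E'
import numpy as np,cv2
from scipy.spatial.transform import Rotation as R
def load(n): return dict(np.load(n,allow_pickle=True))
def cam(c):
    f=200/np.tan(np.radians(float(c["vertical_fov"]))/2)
    return f,float(c["cx"]),float(c["cy"]),np.array(c["xyz"]),R.from_euler("xyz",c["rotation"]).as_matrix()
def plane(c,uv,z):
    f,cx,cy,p,M=cam(c);uv=np.atleast_2d(uv).astype(float)
    d=np.c_[(uv[:,0]-cx)/f,(uv[:,1]-cy)/f,np.ones(len(uv))]@M.T
    return p+d*((z-p[2])/d[:,2])[:,None]
def cloud(c):
    f,cx,cy,p,M=cam(c);v,u=np.mgrid[:400,:640];z=c["z_map"]
    return p+np.stack([(u-cx)/f*z,(v-cy)/f*z,z],-1)@M.T
E
python3 - <<'E'
from h import *
for n,roi in (("top0.npz",(340,170,420,210)),("scene0.npz",(335,165,410,215))):
    c=load(n);P=cloud(c);hsv=cv2.cvtColor(c["frame"],cv2.COLOR_RGB2HSV)
    x0,y0,x1,y1=roi
    z=P[...,2];m=np.zeros((400,640),bool);m[y0:y1,x0:x1]=True
    m&=(z>140)&(z<200)&(hsv[...,1]>90)
    v,u=np.nonzero(m);print(n,m.sum(),"z",np.percentile(z[m],[5,50,95]))
    t=m&(z>np.percentile(z[m],95)-7);print("depth top",t.sum(),P[t].mean(0))
    v,u=np.nonzero(t)
    q=plane(c,np.c_[u,v],176)[:,:2].astype(np.float32);r=cv2.minAreaRect(q*1.0);print("minrect@176",r)
    w=np.linalg.eigh(np.cov(q.T))[1][:,1];print("axis dir",w,np.degrees(np.arctan2(w[1],w[0])))
c=load("top0.npz");P=cloud(c);z=P[...,2]
xy=P[...,:2]
# disc
m=np.zeros((400,640),bool);m[140:250,315:430]=True
d=m&(z>30)&(z<80)
v,u=np.nonzero(d);print("disc",d.sum())
cn,_=cv2.findContours((d*255).astype(np.uint8),cv2.RETR_EXTERNAL,cv2.CHAIN_APPROX_NONE)
k=max(cn,key=cv2.contourArea)[:,0];(e)=cv2.fitEllipse(k.astype(np.float32));print("ell",e,plane(c,[e[0]],38))
f=c["frame"][130:260,310:430];cv2.imwrite("pics/topz.png",cv2.resize(f[:,:,::-1],None,fx=5,fy=5,interpolation=cv2.INTER_CUBIC)[:600])
E
```

```text
top0.npz 196 z [171.50991469 174.29314081 176.97111888]
depth top 195 [548.12024795 -75.85836495 174.21460348]
minrect@176 ((548.8701782226562, -76.09109497070312), (13.112543106079102, 82.40300750732422), 0.3897666931152344)
axis dir [-0.01844266  0.99982992] 91.05674627775583
scene0.npz 648 z [157.31891089 170.18382021 177.02508132]
depth top 326 [545.72253907 -81.65438947 174.83326427]
minrect@176 ((543.9071655273438, -80.38877868652344), (23.073318481445312, 91.88121795654297), 1.2694644927978516)
axis dir [-0.002695    0.99999637] 90.154412257841
disc 5302
ell ((370.91412353515625, 194.25616455078125), (84.13719177246094, 90.38821411132812), 177.36143493652344) [[544.26069632 -76.86796586  38.        ]]
```

View pics/topz.png

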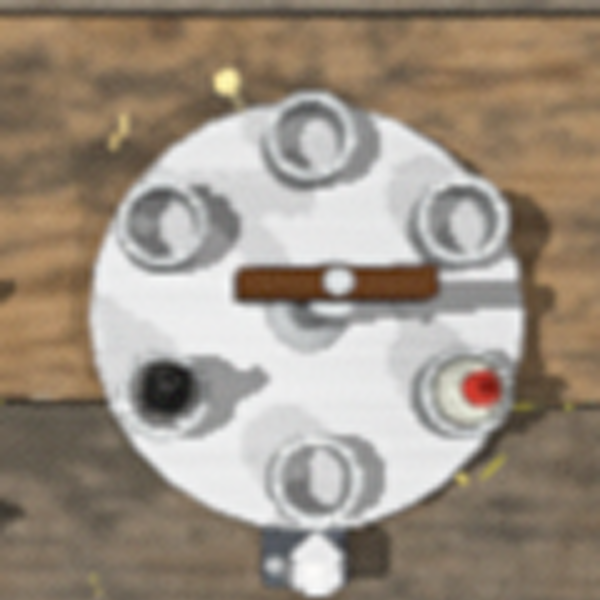

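The zoomed top view shows the bar lying along world y with its spindle cap at about (377.6,186.2) in full-image pixels. Mouthpiece and bottle stand on either side of the empty seat at the pointer. The top view puts the bar centre at about (548.5,-76). Next I work out the move to above the bar.

```bash
cat >> h.py <<'E'
def togo(o,target,zdir):
    M=R.from_euler("xyz",o["tcp_rot"]).as_matrix();p=np.array(o["tool_pos"])
    x=np.array([0,0,-1.]);z=np.array([*zdir,0.]);z/=np.linalg.norm(z)
    T=np.stack([x,np.cross(z,x),z],1)
    return M.T@(np.array(target)-p)/10,R.from_matrix(M.T@T).as_rotvec(),M
E
python3 - <<'E'
from plant import *
from h import *
o=get_obs()
for s in (1,-1):
    t,w,M=togo(o,[548,-77,240],[s,0]);print(s,t.round(2),w.round(3))
print(M.round(3))
E
```

```text
1 [ -1.34 -54.23 -41.41] [ 1.23e+00 -1.00e-03  1.00e-03]
-1 [ -1.34 -54.23 -41.41] [-1.912e+00 -1.000e-03 -1.000e-03]
[[-0.001 -0.943  0.334]
 [-0.001  0.334  0.943]
 [-1.     0.    -0.001]]
```

```bash
python3 -m creep '[{"tx":-0.2,"ty":-3.4,"tz":-2.6,"wx":0.077},{"tx":-0.3,"ty":-6.8,"tz":-5.2,"wx":0.154},{"tx":-0.5,"ty":-10.2,"tz":-7.8,"wx":0.231},{"tx":-0.7,"ty":-13.6,"tz":-10.4,"wx":0.308},{"tx":-0.9,"ty":-17,"tz":-13,"wx":0.385},{"tx":-1,"ty":-20.4,"tz":-15.6,"wx":0.462},{"tx":-1.2,"ty":-23.8,"tz":-18.2,"wx":0.539},{"tx":-1.3,"ty":-27.1,"tz":-20.7,"wx":0.615}]'; python3 - <<'E'
from plant import *
from h import *
o=get_obs()
t,w,M=togo(o,[548,-77,240],[1,0]);print(t.round(2),w.round(3),o["joint_positions"].round(2))
E
```

```text
[ -1.34 -54.23 -41.41] [ 1.23e+00 -1.00e-03  1.00e-03] [ 1.08  0.34  1.52 -0.    1.28 -0.15]validation failed for argument at $[0]...
```

The call was refused and the arm didn't move. The rows probably need every key, so I'll supply them all.

```bash
python3 -m creep '[{"tx":-0.2,"ty":-3.3,"tz":-2.5,"wx":0.077,"wy":0,"wz":0,"gripper":-1},{"tx":-0.3,"ty":-6.6,"tz":-5.0,"wx":0.154,"wy":0,"wz":0,"gripper":-1},{"tx":-0.5,"ty":-9.9,"tz":-7.5,"wx":0.231,"wy":0,"wz":0,"gripper":-1},{"tx":-0.7,"ty":-13.2,"tz":-10,"wx":0.308,"wy":0,"wz":0,"gripper":-1},{"tx":-0.9,"ty":-16.5,"tz":-12.6,"wx":0.385,"wy":0,"wz":0,"gripper":-1},{"tx":-1,"ty":-19.8,"tz":-15.1,"wx":0.462,"wy":0,"wz":0,"gripper":-1},{"tx":-1.2,"ty":-23.1,"tz":-17.6,"wx":0.539,"wy":0,"wz":0,"gripper":-1},{"tx":-1.3,"ty":-26.4,"tz":-20.2,"wx":0.615,"wy":0,"wz":0,"gripper":-1}]'; python3 - <<'E'
from plant import *
from h import *
o=get_obs()
t,w,M=togo(o,[548,-77,240],[1,0]);print(t.round(2),w.round(3),o["joint_positions"].round(2))
E
```

```text
time: 0.77
tool_pos: [357.1, 214.7, 239.8]
tcp_rot: [0.147, 1.57, 0.758]
contact_force: [0.9, -0.3, -0.2]
grip_width: 91.5
[-2.000e-02 -3.484e+01 -1.110e+00] [ 0.611  0.    -0.   ] [ 0.36  0.13  1.77  0.    1.24 -0.25]
```

```bash
python3 -m creep '[{"tx":0,"ty":-4,"tz":-0.1,"wx":0.077,"wy":0,"wz":0,"gripper":-1},{"tx":0,"ty":-8,"tz":-0.3,"wx":0.154,"wy":0,"wz":0,"gripper":-1},{"tx":0,"ty":-12,"tz":-0.4,"wx":0.231,"wy":0,"wz":0,"gripper":-1},{"tx":0,"ty":-16,"tz":-0.5,"wx":0.308,"wy":0,"wz":0,"gripper":-1},{"tx":0,"ty":-20,"tz":-0.6,"wx":0.385,"wy":0,"wz":0,"gripper":-1},{"tx":0,"ty":-24,"tz":-0.8,"wx":0.462,"wy":0,"wz":0,"gripper":-1},{"tx":0,"ty":-28,"tz":-0.9,"wx":0.539,"wy":0,"wz":0,"gripper":-1},{"tx":0,"ty":-32,"tz":-1,"wx":0.6,"wy":0,"wz":0,"gripper":-1}]'; python3 - <<'E'
from plant import *
from h import *
o=get_obs()
t,w,M=togo(o,[548,-77,240],[1,0]);print(t.round(2),w.round(3),o["joint_positions"].round(2))
c=capture("wrist");np.savez("wrist0.npz",**c);cv2.imwrite("pics/wrist0.png",c["frame"][:,:,::-1]);print(c["xyz"],c["rotation"])
E
```

```text
time: 1.43
tool_pos: [533.5, -52.6, 239.3]
tcp_rot: [2.595, 1.57, 2.606]
contact_force: [0.0, 0.7, 1.4]
grip_width: 91.8
[-0.07 -2.46  1.42] [ 0.011 -0.001 -0.   ] [-0.24  0.35  1.47  0.    1.32 -0.25]
[532.56502975  13.48903431 396.95715183] [2.89077039e+00 1.08866362e-03 1.00166937e-02]
```

View pics/wrist0.png

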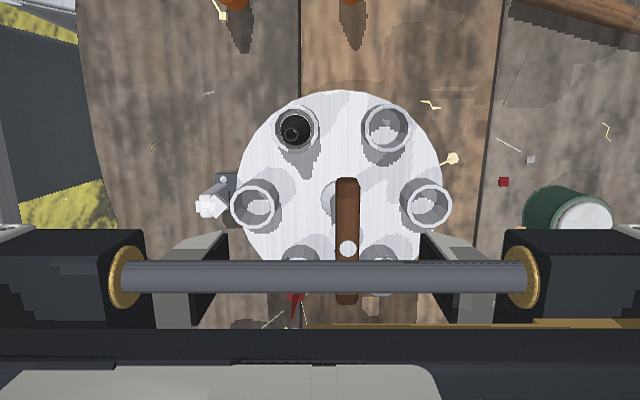

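The wrist view shows the bar running up the image at u≈335–359 with its spindle cap at about (347,248). The fingers are either side of it and the black mouthpiece is at (295,130). Measuring the cap and the bar edges.

```bash
python3 - <<'E'
from plant import *
from h import *
c=load("wrist0.npz");P=cloud(c);hsv=cv2.cvtColor(c["frame"],cv2.COLOR_RGB2HSV)
f=c["frame"]
cap=np.zeros((400,640),np.uint8);cap[238:258,337:358]=(hsv[238:258,337:358,1]<60)&(hsv[238:258,337:358,2]>170)
m=cv2.moments(cap,True);uv=[m["m10"]/m["m00"],m["m01"]/m["m00"]];print("cap",m["m00"],uv,plane(c,[uv],176),P[int(uv[1]),int(uv[0])])
b=np.zeros((400,640),bool);b[170:262,325:370]=True
b&=(hsv[...,1]>90)&(P[...,2]>165)&(P[...,2]<190)
for v in range(185,258,12):
    u=np.nonzero(b[v])[0]
    if len(u): print(v,u.min(),u.max(),plane(c,[[u.min()-.5,v],[u.max()+.5,v]],176)[:,:2].round(1).tolist())
q=plane(c,np.c_[np.nonzero(b)[1],np.nonzero(b)[0]],176);print("y max",q[:,1].max())
# seats: mouthpiece etc.
t=load("top0.npz");print("cap top",plane(t,[[377.6,186.2]],176))
o=get_obs();print(o["tool_pos"],o["joint_positions"].round(3))
E
```

```text
cap 212.0 [347.5801886792453, 248.42924528301887] [[549.41845698 -77.19684186 176.        ]] [548.89095996 -76.18877788 177.71673217]
185 336 358 [[540.5, -33.6], [555.3, -33.4]]
197 336 359 [[540.6, -41.5], [556.2, -41.4]]
209 336 359 [[540.8, -49.6], [556.5, -49.5]]
221 336 358 [[540.9, -57.9], [556.1, -57.7]]
233 336 358 [[541.1, -66.3], [556.4, -66.1]]
245 336 357 [[541.2, -74.8], [556.0, -74.7]]
257 336 358 [[541.4, -83.5], [557.0, -83.4]]
y max -30.164519577354127
cap top [[548.44625631 -77.42690476 176.        ]]
[537.13820944 -58.44664937 238.82652029] [-0.249  0.36   1.464 -0.003  1.315 -0.252]
```

```bash
python3 -m creep '[{"tx":0,"ty":0,"tz":0,"wx":0,"wy":0,"wz":0,"gripper":-1},{"tx":0,"ty":0,"tz":0,"wx":0,"wy":0,"wz":0,"gripper":-1}]'; python3 - <<'E'
from plant import *
from h import *
o=get_obs()
t,w,M=togo(o,[548.7,-77,240],[1,0.008]);print(o["tool_pos"],t.round(2),w.round(3),M.round(3).tolist(),o["time"])
E
```

```text
time: 1.65
tool_pos: [532.7, -51.0, 238.8]
tcp_rot: [2.712, 1.569, 2.726]
contact_force: [0.0, -0.2, 0.3]
grip_width: 91.5
[532.65258761 -50.97527485 238.84940144] [-0.12 -2.62  1.57] [ 0.006 -0.002 -0.001] [[-0.002, -0.014, 1.0], [0.001, 1.0, 0.014], [-1.0, 0.001, -0.002]] 1.65
```

```bash
python3 -m creep '[{"tx":0,"ty":-1.3,"tz":0.8,"wx":0,"wy":0,"wz":0,"gripper":-1},{"tx":0,"ty":-2.6,"tz":1.6,"wx":0.006,"wy":0,"wz":0,"gripper":-1},{"tx":0,"ty":-2.6,"tz":1.6,"wx":0.006,"wy":0,"wz":0,"gripper":-1},{"tx":0,"ty":-2.6,"tz":1.6,"wx":0.006,"wy":0,"wz":0,"gripper":-1}]'; python3 - <<'E'
from plant import *
from h import *
o=get_obs()
t,w,M=togo(o,[548.7,-77,148],[1,0.008]);print(o["tool_pos"],t.round(2),w.round(3))
c=capture("wrist");np.savez("wrist1.npz",**c);cv2.imwrite("pics/wrist1.png",c["frame"][:,:,::-1])
E
```

```text
time: 1.98
tool_pos: [548.9, -75.3, 239.6]
tcp_rot: [2.391, 1.57, 2.401]
contact_force: [-0.6, 0.0, 0.3]
grip_width: 92.2
[548.85099668 -75.30827614 239.58045556] [ 9.16 -0.17 -0.01] [ 0.002 -0.001 -0.001]
```

View pics/wrist1.png

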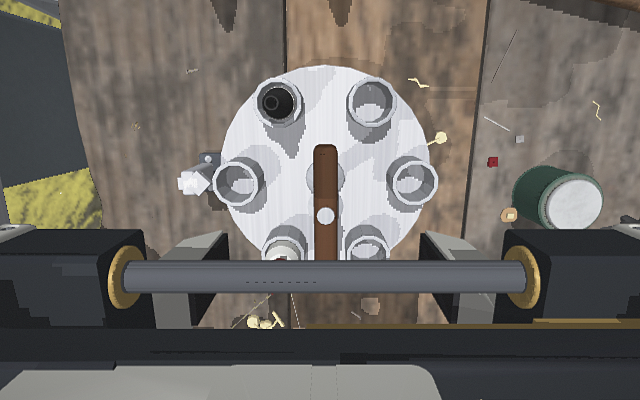

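The bar (u≈314–337, cap at 326,216) is now centred between the fingers, whose inner faces are near u≈228 and 420. Going down.

```bash
python3 -m creep '[{"tx":2,"ty":-0.1,"tz":0,"wx":0,"wy":0,"wz":0,"gripper":-1},{"tx":4,"ty":-0.1,"tz":0,"wx":0,"wy":0,"wz":0,"gripper":-1},{"tx":6,"ty":-0.1,"tz":0,"wx":0,"wy":0,"wz":0,"gripper":-1},{"tx":8,"ty":-0.1,"tz":0,"wx":0,"wy":0,"wz":0,"gripper":-1},{"tx":9.1,"ty":-0.1,"tz":0,"wx":0,"wy":0,"wz":0,"gripper":-1},{"tx":9.1,"ty":-0.1,"tz":0,"wx":0,"wy":0,"wz":0,"gripper":-1},{"tx":9.1,"ty":-0.1,"tz":0,"wx":0,"wy":0,"wz":0,"gripper":-1}]'; python3 - <<'E'
from plant import *
from h import *
o=get_obs()
t,w,M=togo(o,[548.7,-77,148],[1,0.008]);print(o["tool_pos"],t.round(2),w.round(3),o["joint_positions"].round(2))
E
```

```text
time: 2.62
tool_pos: [548.9, -76.3, 148.8]
tcp_rot: [2.59, 1.57, 2.6]
contact_force: [-0.4, 0.6, 0.5]
grip_width: 91.6
[548.87918652 -76.28897505 148.77975153] [ 0.08 -0.07 -0.02] [ 0.002 -0.001 -0.001] [-0.28  0.47  1.56  0.    1.12 -0.29]
```

```bash
python3 -m creep '[{"tx":0,"ty":0,"tz":0,"wx":0,"wy":0,"wz":0,"gripper":1},{"tx":0,"ty":0,"tz":0,"wx":0,"wy":0,"wz":0,"gripper":1},{"tx":0,"ty":0,"tz":0,"wx":0,"wy":0,"wz":0,"gripper":1},{"tx":0,"ty":0,"tz":0,"wx":0,"wy":0,"wz":0,"gripper":1},{"tx":0,"ty":0,"tz":0,"wx":0,"wy":0,"wz":0,"gripper":1},{"tx":0,"ty":0,"tz":0,"wx":0,"wy":0,"wz":0,"gripper":1},{"tx":0,"ty":0,"tz":0,"wx":0,"wy":0,"wz":0,"gripper":1},{"tx":0,"ty":0,"tz":0,"wx":0,"wy":0,"wz":0,"gripper":1}]'; python3 -c "
from plant import *
o=get_obs();print(o['contact_force'],o['moment'],o['tool_pos'])"
```

```text
time: 3.28
tool_pos: [549.4, -77.4, 148.7]
tcp_rot: [1.476, 1.571, 1.485]
contact_force: [-0.2, -0.2, -0.5]
grip_width: 42.9
[-0.20553453 -0.18384026 -0.47495887] [-0.05942156  0.08098079  0.00949951] [549.43199494 -77.39819247 148.70772275]
```

Fingers are still closing (42.9 mm), so I'll wait a few more rows.

```bash
python3 -m creep '[{"tx":0,"ty":0,"tz":0,"wx":0,"wy":0,"wz":0,"gripper":1},{"tx":0,"ty":0,"tz":0,"wx":0,"wy":0,"wz":0,"gripper":1},{"tx":0,"ty":0,"tz":0,"wx":0,"wy":0,"wz":0,"gripper":1},{"tx":0,"ty":0,"tz":0,"wx":0,"wy":0,"wz":0,"gripper":1},{"tx":0,"ty":0,"tz":0,"wx":0,"wy":0,"wz":0,"gripper":1},{"tx":0,"ty":0,"tz":0,"wx":0,"wy":0,"wz":0,"gripper":1},{"tx":0,"ty":0,"tz":0,"wx":0,"wy":0,"wz":0,"gripper":1},{"tx":0,"ty":0,"tz":0,"wx":0,"wy":0,"wz":0,"gripper":1}]'; python3 -c "
from plant import *
o=get_obs();print(o['contact_force'],o['moment'],o['tool_pos'])"
```

```text
time: 3.95
tool_pos: [549.9, -77.4, 148.7]
tcp_rot: [-0.026, 1.57, -0.017]
contact_force: [4.2, 0.1, -3.3]
grip_width: 22.3
[ 4.23784787  0.08553258 -3.26961909] [-0.05859332 -0.78562184  0.03451812] [549.88569133 -77.40755284 148.73246671]
```

```bash
python3 -m creep '[{"tx":0,"ty":0,"tz":0,"wx":0,"wy":0,"wz":0,"gripper":1},{"tx":0,"ty":0,"tz":0,"wx":0,"wy":0,"wz":0,"gripper":1},{"tx":0,"ty":0,"tz":0,"wx":0,"wy":0,"wz":0,"gripper":1},{"tx":0,"ty":0,"tz":0,"wx":0,"wy":0,"wz":0,"gripper":1}]'; python3 - <<'E'
from plant import *
from h import *
o=get_obs();print(o['contact_force'],o['moment'],o['tool_pos'])
c=capture("wrist");np.savez("wrist2.npz",**c);cv2.imwrite("pics/wrist2.png",c["frame"][:,:,::-1])
E
```

```text
time: 4.28
tool_pos: [549.9, -77.4, 148.7]
tcp_rot: [-0.003, 1.57, 0.006]
contact_force: [5.1, 0.2, -3.5]
grip_width: 22.4
[ 5.06598138  0.16751791 -3.48204726] [-0.07730442 -0.82160399 -0.05821765] [549.85477653 -77.4123218  148.74880006]
```

View pics/wrist2.png

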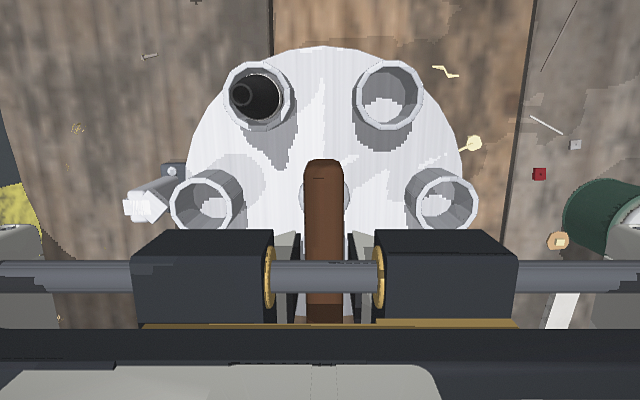

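The bar runs between the pads at u≈305–343 with gaps on both sides, and the opening has stalled at 22.3 mm. With the TCP at 148.7 mm the fingertips are clamping the 20 mm spindle below the bar (bar bottom at 152 mm). I'll open a little, rise 7 mm and close again.

```bash
python3 -m creep '[{"tx":0,"ty":0,"tz":0,"wx":0,"wy":0,"wz":0,"gripper":0.2},{"tx":0,"ty":0,"tz":0,"wx":0,"wy":0,"wz":0,"gripper":0.2},{"tx":-0.3,"ty":0,"tz":0,"wx":0,"wy":0,"wz":0,"gripper":0.2},{"tx":-0.7,"ty":0,"tz":0,"wx":0,"wy":0,"wz":0,"gripper":0.2},{"tx":-0.7,"ty":0,"tz":0,"wx":0,"wy":0,"wz":0,"gripper":0.6},{"tx":-0.7,"ty":0,"tz":0,"wx":0,"wy":0,"wz":0,"gripper":1},{"tx":-0.7,"ty":0,"tz":0,"wx":0,"wy":0,"wz":0,"gripper":1},{"tx":-0.7,"ty":0,"tz":0,"wx":0,"wy":0,"wz":0,"gripper":1}]'; python3 -m creep '[{"tx":0,"ty":0,"tz":0,"wx":0,"wy":0,"wz":0,"gripper":1},{"tx":0,"ty":0,"tz":0,"wx":0,"wy":0,"wz":0,"gripper":1},{"tx":0,"ty":0,"tz":0,"wx":0,"wy":0,"wz":0,"gripper":1},{"tx":0,"ty":0,"tz":0,"wx":0,"wy":0,"wz":0,"gripper":1},{"tx":0,"ty":0,"tz":0,"wx":0,"wy":0,"wz":0,"gripper":1},{"tx":0,"ty":0,"tz":0,"wx":0,"wy":0,"wz":0,"gripper":1}]';python3 -c "
from plant import *
o=get_obs();print(o['contact_force'],o['moment'],o['tool_pos'])"
```

```text
time: 5.0
tool_pos: [550.0, -77.4, 155.7]
tcp_rot: [0.001, 1.569, 0.01]
contact_force: [-0.9, 0.5, 2.5]
grip_width: 15.8
time: 5.5
tool_pos: [549.9, -77.4, 155.8]
tcp_rot: [-0.016, 1.57, -0.007]
contact_force: [4.7, 0.2, -2.5]
grip_width: 15.4
[ 4.72540522  0.24541898 -2.50754132] [-0.03173008 -0.64432531  0.16868867] [549.93113266 -77.37736681 155.7552888 ]
```

Gripped on the 16 mm bar, which reads 15.4 mm. Turning slowly by +60° about world z, which is −wx in tool axes.

```bash
python3 -m creep '[{"tx":0,"ty":0,"tz":0,"wx":-0.02,"wy":0,"wz":0,"gripper":1},{"tx":0,"ty":0,"tz":0,"wx":-0.06,"wy":0,"wz":0,"gripper":1},{"tx":0,"ty":0,"tz":0,"wx":-0.11,"wy":0,"wz":0,"gripper":1},{"tx":0,"ty":0,"tz":0,"wx":-0.16,"wy":0,"wz":0,"gripper":1},{"tx":0,"ty":0,"tz":0,"wx":-0.21,"wy":0,"wz":0,"gripper":1},{"tx":0,"ty":0,"tz":0,"wx":-0.26,"wy":0,"wz":0,"gripper":1},{"tx":0,"ty":0,"tz":0,"wx":-0.31,"wy":0,"wz":0,"gripper":1},{"tx":0,"ty":0,"tz":0,"wx":-0.35,"wy":0,"wz":0,"gripper":1}]'; python3 - <<'E'
from plant import *
from h import *
o=get_obs();print(o['contact_force'],o['moment'],o['tool_pos'],o['joint_positions'].round(2))
M=R.from_euler("xyz",o["tcp_rot"]).as_matrix();print(np.degrees(np.arctan2(M[1,2],M[0,2])))
c=capture("wrist");np.savez("wrist3.npz",**c);cv2.imwrite("pics/wrist3.png",c["frame"][:,:,::-1])
E
```

```text
time: 6.17
tool_pos: [550.2, -77.3, 155.7]
tcp_rot: [-0.167, 1.569, 0.193]
contact_force: [6.5, 0.3, -3.4]
grip_width: 15.8
[ 6.49764993  0.2504678  -3.38598839] [ 0.05097851 -0.90429769 -0.30167456] [550.24919779 -77.31412155 155.7373424 ] [-0.28  0.46  1.55  0.    1.13 -0.64]
20.65375423857999
```

View pics/wrist3.png

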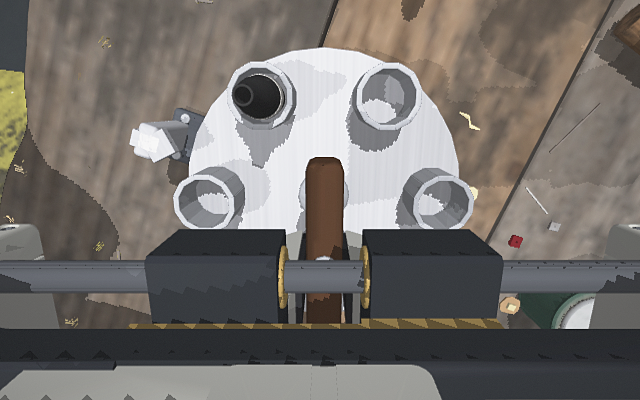

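The disc turns with the tool: the bar stays aligned at u≈306–343, and the pointer (160,135) is now closer to the mouthpiece (255,95). Direction confirmed, so I carry on.

```bash
python3 -m creep '[{"tx":0,"ty":0,"tz":0,"wx":-0.04,"wy":0,"wz":0,"gripper":1},{"tx":0,"ty":0,"tz":0,"wx":-0.09,"wy":0,"wz":0,"gripper":1},{"tx":0,"ty":0,"tz":0,"wx":-0.14,"wy":0,"wz":0,"gripper":1},{"tx":0,"ty":0,"tz":0,"wx":-0.19,"wy":0,"wz":0,"gripper":1},{"tx":0,"ty":0,"tz":0,"wx":-0.24,"wy":0,"wz":0,"gripper":1},{"tx":0,"ty":0,"tz":0,"wx":-0.29,"wy":0,"wz":0,"gripper":1},{"tx":0,"ty":0,"tz":0,"wx":-0.33,"wy":0,"wz":0,"gripper":1},{"tx":0,"ty":0,"tz":0,"wx":-0.37,"wy":0,"wz":0,"gripper":1}]' && python3 -m creep '[{"tx":0,"ty":0,"tz":0,"wx":-0.04,"wy":0,"wz":0,"gripper":1},{"tx":0,"ty":0,"tz":0,"wx":-0.08,"wy":0,"wz":0,"gripper":1},{"tx":0,"ty":0,"tz":0,"wx":-0.13,"wy":0,"wz":0,"gripper":1},{"tx":0,"ty":0,"tz":0,"wx":-0.18,"wy":0,"wz":0,"gripper":1},{"tx":0,"ty":0,"tz":0,"wx":-0.23,"wy":0,"wz":0,"gripper":1},{"tx":0,"ty":0,"tz":0,"wx":-0.28,"wy":0,"wz":0,"gripper":1},{"tx":0,"ty":0,"tz":0,"wx":-0.31,"wy":0,"wz":0,"gripper":1},{"tx":0,"ty":0,"tz":0,"wx":-0.33,"wy":0,"wz":0,"gripper":1}]'; python3 - <<'E'
from plant import *
from h import *
o=get_obs();print(o['contact_force'],o['moment'],o['tool_pos'],o['joint_positions'].round(2))
M=R.from_euler("xyz",o["tcp_rot"]).as_matrix();print(np.degrees(np.arctan2(M[1,2],M[0,2])))
for n in ("wrist","top"):
  c=capture(n);np.savez(n+"4.npz",**c);cv2.imwrite(f"pics/{n}4.png",c["frame"][:,:,::-1])
E
```

```text
time: 6.88
tool_pos: [550.6, -77.1, 155.8]
tcp_rot: [-0.523, 1.568, 0.207]
contact_force: [8.2, 1.8, -3.4]
grip_width: 15.5
time: 7.55
tool_pos: [550.8, -76.9, 155.7]
tcp_rot: [-0.777, 1.568, 0.284]
contact_force: [8.8, 2.5, -3.3]
grip_width: 15.6
[ 8.76102771  2.48269139 -3.28657468] [ 0.32343215 -1.28511324 -0.12177988] [550.78489738 -76.86477616 155.74924313] [-0.28  0.46  1.54  0.    1.13 -1.34]
60.744153438711216
```

View pics/wrist4.png

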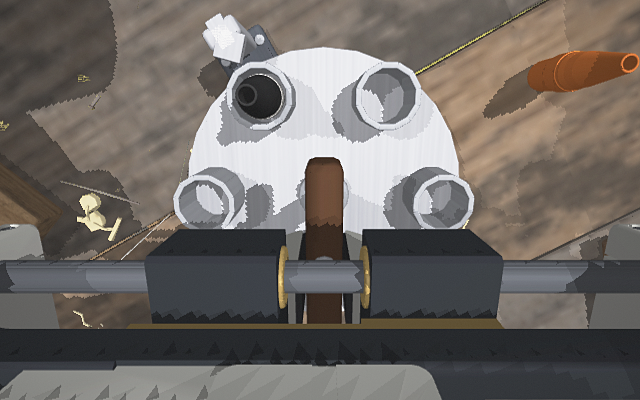

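The mouthpiece (258,98) is now at the pointer (225,40), and the tool has turned to 60.7° against about 60.5° wanted. I'll release and lift.

```bash
python3 -m creep '[{"tx":0,"ty":0,"tz":0,"wx":0,"wy":0,"wz":0,"gripper":-0.2},{"tx":0,"ty":0,"tz":0,"wx":0,"wy":0,"wz":0,"gripper":-0.2},{"tx":0,"ty":0,"tz":0,"wx":0,"wy":0,"wz":0,"gripper":-0.2},{"tx":0,"ty":0,"tz":0,"wx":0,"wy":0,"wz":0,"gripper":-0.2},{"tx":0,"ty":0,"tz":0,"wx":0,"wy":0,"wz":0,"gripper":-0.2},{"tx":0,"ty":0,"tz":0,"wx":0,"wy":0,"wz":0,"gripper":-0.2}]' && python3 -m creep '[{"tx":-1,"ty":0,"tz":0,"wx":0,"wy":0,"wz":0,"gripper":-0.2},{"tx":-2.5,"ty":0,"tz":0,"wx":0,"wy":0,"wz":0,"gripper":-0.2},{"tx":-4.5,"ty":0,"tz":0,"wx":0,"wy":0,"wz":0,"gripper":-0.2},{"tx":-7,"ty":0,"tz":0,"wx":0,"wy":0,"wz":0,"gripper":-0.2},{"tx":-9,"ty":0,"tz":0,"wx":0,"wy":0,"wz":0,"gripper":-0.2},{"tx":-10,"ty":0,"tz":0,"wx":0,"wy":0,"wz":0,"gripper":-0.2},{"tx":-10,"ty":0,"tz":0,"wx":0,"wy":0,"wz":0,"gripper":-0.2},{"tx":-10,"ty":0,"tz":0,"wx":0,"wy":0,"wz":0,"gripper":-0.2}]'; python3 - <<'E'
from plant import *
from h import *
o=get_obs();print(o['contact_force'],o['tool_pos'],o['grip_width'])
for n in ("wrist","scene"):
  c=capture(n);np.savez(n+"5.npz",**c);cv2.imwrite(f"pics/{n}5.png",c["frame"][:,:,::-1])
E
```

```text
time: 8.15
tool_pos: [549.2, -77.5, 155.7]
tcp_rot: [1.893, 1.57, 2.952]
contact_force: [0.2, 0.8, -0.1]
grip_width: 51.0
time: 8.82
tool_pos: [549.3, -77.4, 255.7]
tcp_rot: [-1.158, 1.57, -0.099]
contact_force: [0.3, -0.2, -1.5]
grip_width: 55.2
[ 0.31201809 -0.16202963 -1.47917664] [549.31324635 -77.37217311 255.66190774] 55.21307491402
```

View pics/wrist5.png

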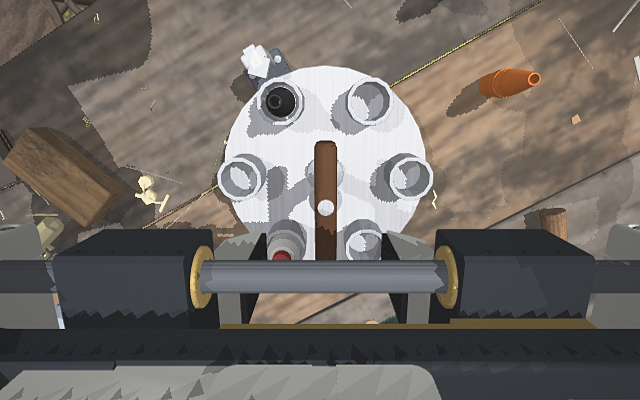

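View pics/scene5.png

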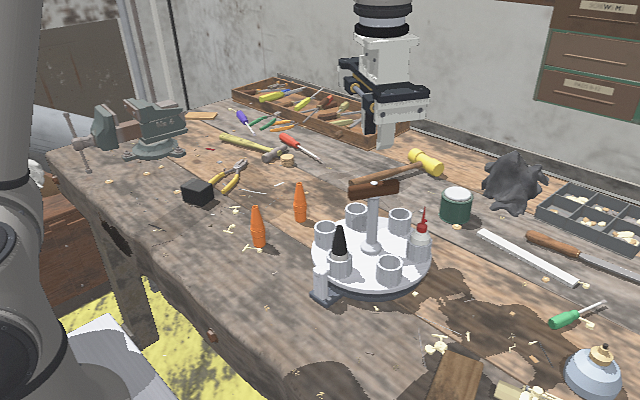

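In the scene view the mouthpiece (340,245) stands upright in the seat by the pointer post (320,285), and the bottle (420,240) is upright in its seat. The gripper is clear above. Last check in numbers: bar angle, mouthpiece position and rest.

```bash
python3 - <<'E'
from plant import *
from h import *
A=np.array([548.9,-77.2])
c0=load("scene0.npz");w=capture("wrist");s=capture("scene")
for c,n in ((load("wrist5.npz"),"w5"),(w,"w6")):
    P=cloud(c);hsv=cv2.cvtColor(c["frame"],cv2.COLOR_RGB2HSV)
    m=np.zeros((400,640),bool);m[130:260,300:350]=True
    b=m&(hsv[...,1]>90)&(P[...,2]>168)&(P[...,2]<184)
    e=[];
    for v in range(160,195):
        u=np.nonzero(b[v])[0]
        if len(u): e.append(plane(c,[[(u.min()+u.max())/2,v]],176)[0,:2])
    e=np.array(e);d=e[0]-e[-1];print(n,"bar deg",np.degrees(np.arctan2(d[1],d[0])))
    m[:]=False;m[75:125,255:305]=True
    k=m&(hsv[...,2]<75)&(P[...,2]>74)&(P[...,2]<140)
    hi=k&(P[...,2]>115);lo=k&(P[...,2]<90)
    print(n,"mp tip",P[hi].mean(0),hi.sum(),"low",P[lo].mean(0),lo.sum(),"zmax",P[k][:,2].max())
for c,n in ((load("scene5.npz"),"s5"),(s,"s6")):
    P=cloud(c);g=c["frame"].max(2);m=np.zeros((400,640),bool);m[220:285,315:365]=True
    k=m&(g<60)&(P[...,2]>76);
    for a,b in((78,90),(90,105),(105,118),(118,132)):
        q=P[k&(P[...,2]>a)&(P[...,2]<b)];print(n,a,len(q),q.mean(0).round(1))
# collar at pointer: scene view before/after
for c,n in((c0,"s0"),(s,"s6")):
    P=cloud(c);m=np.zeros((400,640),bool);m[240:285,322:360]=True
    k=m&(c["frame"].min(2)>90)&(P[...,2]>60)&(P[...,2]<76);q=P[k];print(n,"collar",q.mean(0),len(q))
# red spout
P=cloud(s);hsv=cv2.cvtColor(s["frame"],cv2.COLOR_RGB2HSV)
k=np.zeros((400,640),bool);k[195:240,405:435]=True
k&=(hsv[...,1]>150)&((hsv[...,0]<8)|(hsv[...,0]>172))&(P[...,2]>90);q=P[k];print("spout",q.mean(0),q[:,2].max())
E
```

```text
w5 bar deg 150.71336777294746
w5 mp tip [467.47397668 -74.99187347 123.57333176] 219 low [468.65490606 -70.78550328  85.56440856] 78 zmax 130.8014336620709
w6 bar deg 150.71149485388264
w6 mp tip [467.09075409 -75.66570443 123.35351451] 227 low [468.88365192 -71.14865731  85.59346059] 79 zmax 131.29639861497105
s5 78 67 [459.3 -84.8  85.7]
s5 90 107 [459.6 -82.9  97.3]
s5 105 72 [461.6 -82.  111. ]
s5 118 63 [464.1 -79.  124.5]
s6 78 65 [459.4 -84.8  85.6]
s6 90 110 [459.5 -83.1  97.5]
s6 105 72 [461.4 -82.  111.5]
s6 118 62 [464.  -79.3 124.7]
s0 collar [455.30316305 -80.36243898  69.02334558] 502
s6 collar [449.04253538 -85.32485539  69.56261661] 412
spout [ 590.4115284  -153.4517392   107.39114633] 136.70231488883837
```

```bash
python3 -c "
from plant import *
print(close_job())"
```

```text
the job is handed in; nothing more can be done
None
```

I turned the table 60° counter-clockwise (seen from above) by its handle bar, so the black mouthpiece now stands at the pointer. I then let go, lifted clear by 100 mm and handed the job in at about 9 s; no verdict was reported.

**Last checks**
- **Table:** the bar lies at 150.7°, against about 90.5° at the start, and did not move between two looks, so it is resting at the stop.
- **Mouthpiece:** its tip measured about (467, −75.5), roughly 3–4 mm from where I worked out the work spot (464, −77). Its top is at about 131 mm against 130 expected, so it is upright on the seat floor.
- **Oil bottle:** its spout is at (590, −153), within about 3 mm of its expected seat at (591, −151). Its top read about 137 mm against 143 nominal, probably because the needle is too thin for the depth image.
- **Robot:** the gripper was open at 55 mm, 80 mm above the handle, with only about 1.5 N of residual force reading.

**What did not go to plan**
- The first move was refused because some keys were missing; nothing moved.
- The first grip closed on the 20 mm spindle below the bar, stopping at 22.3 mm. I reopened, rose 7 mm and gripped the bar itself at 15.4 mm.
- A before/after check of the collar at the pointer disagreed by about 8 mm. The mouthpiece now hides part of that collar, so I relied on the bar angle and the tip position instead.

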